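# Turn a case over for its second mark and clamp it

## Robot

A 6-joint arm with a two-finger parallel gripper is mounted at the origin on the work surface. World frame = base frame: x ahead of the robot, y to its left, z up, the work surface at z = 0. Lengths are in m, angles in rad, forces in N, time in s.
With the tool pointing down it reaches from about 0.375 to 0.9 m from the base axis. Payload 3.1 kg.
Tool frame: the origin (TCP) lies at the very end of the fingers, on their centre line; the grasp point (between the pads) lies 19 mm behind it; z points along the fingers, y is the line along which they close (so a half turn about z gives the same grasp; the last joint's range is limited). The gripper opens to 87 mm and grips with 3 to 60 N. Pads are 19 mm wide; open, the fingers measure 117 mm over their backs; the gripper's body (75 mm by 190 mm) begins 51 mm behind the grasp point.
Start: joints at [1.034, 0.527, 1.433, -0, 1.181, -0.178], TCP at [0.219, 0.585, 0.223] pointing down, gripper open.
Joint ranges: [-3.08, 3.08], [-0.75, 2.2], [0.22, 2.44], [-1.43, 4.57], [0, 2.65], [-2.85, 2.85]. Speed limits (rad/s): [2.79, 2.79, 3.14, 3.14, 3.14, 3.14].

## Interface

Orientations are given as a unit quaternion [x, y, z, w].
In Python, from rig import status, viewer, robot gives the robot as it stands.
- The arm moves only by the tool arm_command, never from a script. Its arguments are lists of equal length, an entry for each row: "delta_rot": the turn, a rotation vector about the tool's x, y, z in degrees, a list of three; "delta_pos": the shift along the tool's x, y, z in m, a list of three; "gripper": the closure, from -1 (fully open) to 1 (shut). In form: {"delta_rot": [[rx, ry, rz], ...], "delta_pos": [[dx, dy, dz], ...], "gripper": [gripper, ...]}. A call has 1 to 12 rows; each row is the pose to reach, as a shift and turn from the pose commanded when the call began, along the tool's axes at that moment; what a row does not reach only later rows make up. A row lasts 1/12 s, in which the tool goes at most 41.7 mm and 7.16 degrees, less where a joint would pass 70% of its speed; a pose out of reach is approached as far as the arm can. A call with a gripper value outside its range is refused whole. The fingers move at their own pace and stop on an object; "grip_force" is the grip in N (left out, the last holds). Time passes only in rows, so rows that repeat a pose let the fingers close. It gives the time, the measured TCP pose, the force, the opening and the grip force at its end, in the units of the state.
- status.get_obs(): the state, without advancing time (a new reading comes with each control period).
- viewer.camera(name): name is "scene" or "side" or "wrist"; returns a dict with "pixels" (384x512x3 uint8, blue, green, red), "fx", "fy", "cx", "cy" (pixels), "pose" (4x4, takes a point from camera to world coordinates); the wrist camera has in their place "mount" (4x4, takes a point from camera to tool coordinates, whose origin is the TCP and whose axes are the flange's). Camera axes: x right, y down, z forward; pixel columns grow to the right and rows downward; lengths in m; the calibration is good to about 2 mm. A picture is of the moment at which its call begins: read the wrist's pose just before it. There is no depth.
- robot.hand_in(): hands the job in; it is judged then, once.
The state is a dict: "time": time; "q": joint angles; "joint_velocities": joint speeds; "joint_torque": joint torques, N m; "position": TCP position; "tool_rot": TCP orientation; "ft_force": force on the tool from outside, world axes, zero at the start; "moment": the same for the moment, N m; "grip_width": finger opening in m; "grip_force": force on a finger pad.
Only numpy, scipy, OpenCV 4.12 (cv2) and the standard library are available. Lean on these libraries where they do the work, as an engineer would, in place of code of your own. Each camera call takes 0.05 s, during which the arm holds its last target. There are 200 camera calls.

## Task

Lay the blue case, marked face up, in the orange-walled pocket of the open flipper plate, then swing the plate, which has a red handle bar, right over so that the case drops marked face down and flat into the green nest; leave the plate lying over it. Then clamp it: press the green plunger fully down to its stop, hold it there for a good second and let it come back up. Do not press the red plunger, and leave the silver case and the black boxes where they are.

Things in the scene. Friction and masses are not known exactly. Their poses are not given: they have to be found in the camera images.
- case: The work: a blue anodised metal power-bank case, 112 x 56 x 18 mm, 0.15 to 0.3 kg, lying flat on the bench on the robot's left. Origin: centre of its underside; x along the 112 mm length, y along the 56 mm width, z out of the marked face (white ring and three white bars), which is up at the start. The opposite face is plain.
- case_centre (a point): Centre of the blue case's volume, 9 mm from either face.
- fixture: The turnover fixture in front of the robot, fixed to the bench: an aluminium base 160 x 200 x 12 mm. Origin: centre of its underside on the bench. x along the hinge; +y: loading side with the flipper plate; -y: nest side; z up. The hinge line runs along x through y = 0, 41.5 mm above the bench.
- flipper (a joint): Hinge of the grey flipper plate, rad: 0 = lying open on the +y side, its orange-walled pocket facing up (start); 3.14 = right over, lying on the -y side above the nest, pocket facing down. Lightly damped, about 0.35 kg; let go, it falls slowly to the side it leans to. The plate stays over the nest at the end: it has a window.
- pocket (a point): Centre of the pocket's floor (turns with the plate; at joint 0: 46 mm to +y of the hinge, 30 mm above the bench, axes as the fixture's). Room 116 mm along x by 60 mm along y: 2 mm of play round the case. Orange walls 10 mm high, 14 mm at the hinge side; both long sides have a 64 mm gap in the middle for the fingers, where the plate lies 8 mm below the pocket floor.
- nest (a point): Centre of the nest's floor on the -y side of the fixture, 46 mm from the hinge, 30 mm above the bench; axes as the fixture's. Green walls 10 mm high at its two ends (119 mm apart) and far side (32 mm beyond this point); at the hinge side two narrow steep green ramps (52 mm apart, tops 50 mm above the bench, 10 mm from the hinge line) on which a falling case slides home. Nest of slippery plastic.
- hinge (a point): Middle of the hinge line, 41.5 mm above the bench; axes as the fixture's. Nothing clips the case into the pocket: as the plate swings on past upright the case tips out by itself, towards the nest, and lies in it, marked face down, when the plate is fully over.
- handle (a point): Middle of the flipper's handle: a red round bar, 14 mm in diameter, 116 mm long, parallel to the hinge, 130 mm from the hinge line; at joint 0 or 3.14 it is 41.5 mm above the bench. Held on two arms 100 mm apart, with free space of 40 mm between bar and plate. It may turn between the fingers while the plate swings.
- green_plunger_top (a point): Centre of the top of the green mushroom plunger head (50 mm in diameter, flat top 40 mm), 125 mm above the bench when up, on a grey post 84 x 84 mm. It moves with the head.
- green_plunger (a joint): Travel of the green plunger, m: 0 = up, 0.025 = down on its stop. Spring: 3.5 N at the top, 12.3 N just at the stop; it returns by itself.
- red_plunger_top (a point): Centre of the top of the red mushroom plunger head, same build and size as the green one, beside it; which of the two is nearer the robot varies.
- red_plunger (a joint): Travel of the red plunger, m: 0 = up, 0.025 = down. Not to be pressed.
- silver_case: A finished plain silver case of the same size, lying on the bench. Bystander. Origin: centre of its underside.
- black_box_a: Black gift box, 88 x 88 x 80 mm, beyond the fixture. Bystander. Origin: centre of its underside.
- black_box_b: Second black gift box of the same size. Bystander. Origin: centre of its underside.
Not all that is in view belongs to the job. Several things look just like the case: the one meant starts farthest to the robot's right.

How it is judged:
By the outcome, as a careful person would: the job done as asked, in the order asked, and still so for the second after the job is handed in, with the robot touching nothing.
It also fails if it takes over 67 s, if anything falls off the work surface, if the arm or the gripper's body presses on something with over 40 N, if the wrist force passes 120 N, or if a joint passes its speed limit or range.

## Working session

There is one attempt and no reset: what is moved stays moved. The work goes in short steps, Python scripts to look and compute and a tool call to move; the robot and the scene stay as the last step left them, time stands still between calls to the robot, and variables do not carry over. Pictures are saved under pics/ and viewed, at most 10 in all, crops included, and the job is handed in when it is done.

Besides the shell and the picture viewer there is one more tool, called after "Request:" in YAML: its name, and indented under it one key for each argument. arm_command: Moves the arm, as the interface text tells. Its arguments: {"type":"object","properties":{"delta_rot":{"type":"array","items":{"type":"array","items":{"type":"number"}}},"delta_pos":{"type":"array","items":{"type":"array","items":{"type":"number"}}},"gripper":{"type":"array","items":{"type":"number"}},"grip_force":{"type":"number"}},"required":["delta_rot","delta_pos","gripper"]}

```bash
mkdir -p pics; ls; cat > h.py <<'E'
import numpy as np, cv2
from rig import status, viewer, robot
from scipy.spatial.transform import Rotation as R
def cam(name):
    o=status.get_obs(); c=viewer.camera(name)
    T=np.array(c['pose']) if 'pose' in c else None
    if T is None:
        W=np.eye(4); W[:3,:3]=R.from_quat(o['tool_rot']).as_matrix(); W[:3,3]=o['position']
        T=W@np.array(c['mount'])
    return np.ascontiguousarray(c['pixels']),(c['fx'],c['fy'],c['cx'],c['cy']),T
def ray(K,T,u,v):
    d=T[:3,:3]@np.array([(u-K[2])/K[0],(v-K[3])/K[1],1.]); return T[:3,3],d/np.linalg.norm(d)
def plane(K,T,u,v,z):
    o,d=ray(K,T,u,v); return o+d*(z-o[2])/d[2]
def tri(r1,r2):
    (a,d),(b,e)=r1,r2
    s=np.linalg.lstsq(np.c_[d,-e],b-a,rcond=None)[0]
    p,q=a+d*s[0],b+e*s[1]; return (p+q)/2,np.linalg.norm(p-q)
def proj(K,T,p):
    c=T[:3,:3].T@(np.asarray(p)-T[:3,3]); return K[0]*c[0]/c[2]+K[2],K[1]*c[1]/c[2]+K[3]
E
python3 - <<'E'
from h import *
ims=[]
for n in ['scene','side']:
    p,K,T=cam(n); ims.append(p); cv2.imwrite(f'pics/{n}0.png',p); np.savez(f'{n}0.npz',p=p,K=K,T=T)
    print(n,K,T.round(3).tolist())
p,K,T=cam('wrist'); np.savez('wrist0.npz',p=p,K=K,T=T);cv2.imwrite('pics/wrist0.png',p); print(K,T.round(3).tolist())
o=status.get_obs();print(o['position'],o['tool_rot'],o['time'])
E
```

```text
pics
scene (363.9010652039787, 363.9010652039787, 259.90087784782327, 184.10941906660864) [[0.317, 0.527, -0.788, 1.402], [0.948, -0.191, 0.254, -0.178], [-0.017, -0.828, -0.56, 0.696], [0.0, 0.0, 0.0, 1.0]]
side (472.2571269406421, 472.2571269406421, 261.96821091247114, 189.030902457499) [[0.991, -0.101, 0.092, 0.445], [-0.137, -0.693, 0.708, -0.844], [-0.008, -0.714, -0.7, 1.069], [0.0, 0.0, 0.0, 1.0]]
(285.64525332853384, 285.64525332853384, 256.8209922856388, 194.9833911966613) [[0.351, 0.908, 0.228, 0.158], [0.936, -0.34, -0.088, 0.608], [-0.002, 0.244, -0.97, 0.384], [0.0, 0.0, 0.0, 1.0]]
[0.21914074 0.58474095 0.22180168] [ 1.78422446e-01  9.83953641e-01 -7.62136950e-04 -2.87826639e-04] 0.15
```

View pics/scene0.png

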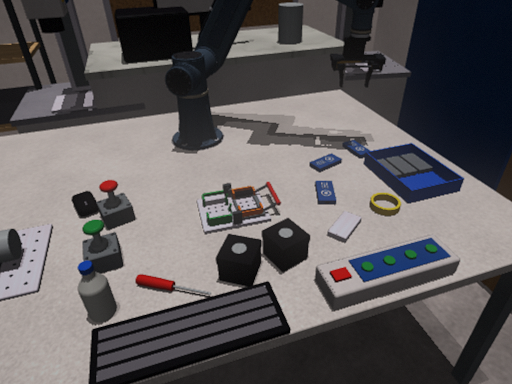

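View pics/side0.png

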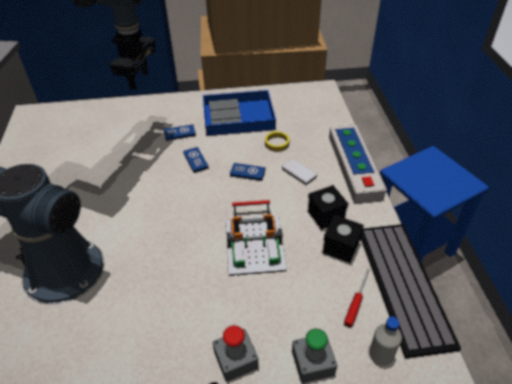

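View pics/wrist0.png

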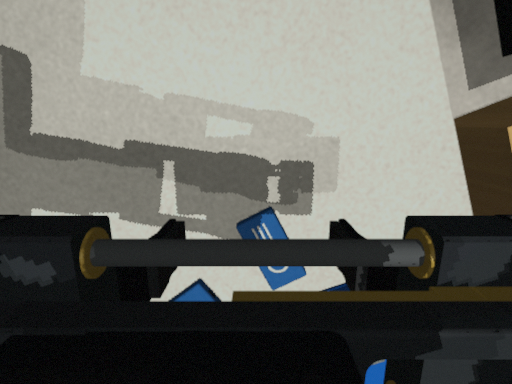

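The candidates for the case are three blue cases:
- scene (326,162) / side (195,159)
- scene (357,148) / side (180,132)
- scene (325,191) / side (248,171)

The blue tray and the blue-topped strip don't match. I'll work out which case has the smallest y and locate the fixture and plungers.

```bash
cat > m1.py <<'E'
from h import *
D={}
for n in ['scene','side']:
    z=np.load(n+'0.npz'); D[n]=(z['p'],z['K'],z['T'])
def masks(n):
    p,K,T=D[n]; hsv=cv2.cvtColor(p,cv2.COLOR_BGR2HSV); H,S,V=cv2.split(hsv)
    return {'blue':((H>100)&(H<125)&(S>110)&(V>40)),'red':(((H<6)|(H>174))&(S>150)&(V>90)),'green':((H>50)&(H<85)&(S>110)&(V>50)),'orange':((H>=6)&(H<17)&(S>150)&(V>80))}
for n in D:
    p,K,T=D[n]
    for c,m in masks(n).items():
        k,l,st,ce=cv2.connectedComponentsWithStats(m.astype(np.uint8))
        for i in range(1,k):
            if st[i,4]>25 : print(n,c,st[i].tolist(),ce[i].round(1), plane(K,T,*ce[i],0.018 if c=='blue' else 0.0415 if c!='red' else .0415).round(3)[:2])
for a,b,nm in [((326,162),(195,159),'A'),((357,148),(180,132),'B'),((325,191),(248,171),'C')]:
    print(nm,[plane(D['scene'][1],D['scene'][2],*a,.018).round(3),plane(D['side'][1],D['side'][2],*b,.018).round(3)],tri(ray(*D['scene'][1:],*a),ray(*D['side'][1:],*b)))
s=D['side'][0][100:290,140:330]; t=D['scene'][0][130:240,180:400]
cv2.imwrite('pics/crop1.png',np.vstack([cv2.resize(s[45:,:],(560,427),interpolation=cv2.INTER_CUBIC)]))
E
python3 m1.py
```

```text
scene blue [348, 140, 116, 58, 1674] [422.9 172.6] [0.571 0.679]
scene blue [310, 154, 31, 15, 142] [325.6 161. ] [0.386 0.402]
scene blue [316, 181, 20, 20, 226] [324.7 191.3] [0.558 0.312]
scene blue [349, 238, 101, 44, 1719] [397.8 259.4] [0.888 0.349]
scene blue [78, 260, 15, 15, 158] [ 85.1 267. ] [ 0.65  -0.403]
scene red [100, 180, 17, 10, 130] [107.9 184.8] [ 0.317 -0.346]
scene red [267, 182, 13, 21, 75] [272.9 192.4] [0.537 0.142]
scene red [331, 267, 20, 14, 173] [340.3 273.5] [0.899 0.177]
scene red [136, 275, 38, 14, 291] [154.2 281. ] [ 0.777 -0.239]
scene green [83, 220, 21, 13, 209] [ 92.8 226.1] [ 0.52  -0.384]
scene green [425, 244, 12, 8, 71] [430.8 247.7] [0.899 0.433]
scene green [405, 250, 12, 8, 75] [410.2 253.6] [0.899 0.372]
scene green [384, 256, 11, 8, 76] [389.  259.6] [0.899 0.31 ]
scene green [362, 262, 11, 9, 82] [367.1 266. ] [0.899 0.249]
scene orange [232, 187, 17, 7, 27] [237.4 189.3] [0.484 0.042]
scene orange [242, 203, 21, 10, 48] [253.1 209. ] [0.597 0.058]
side blue [26, 0, 148, 102, 5661] [101.7  58.5] [-0.008  1.143]
side blue [369, 0, 143, 3
[... 872 characters left out ...]
 154.] [0.916 0.316]
side green [358, 164, 8, 5, 34] [361.3 166. ] [0.916 0.255]
side green [306, 330, 21, 20, 338] [316.2 339.4] [ 0.638 -0.322]
side orange [265, 214, 10, 21, 64] [270.4 225.3] [0.584 0.044]
side orange [232, 217, 9, 20, 64] [235.  227.6] [0.483 0.05 ]
A [array([0.393, 0.4  , 0.018]), array([0.378, 0.397, 0.018])] (array([0.37739534, 0.40930885, 0.00734703]), np.float64(6.11917286172916e-05))
B [array([0.339, 0.561, 0.018]), array([0.33 , 0.555, 0.018])] (array([0.3284701 , 0.56738282, 0.01028313]), np.float64(0.0022457641433088543))
C [array([0.556, 0.313, 0.018]), array([0.55 , 0.31 , 0.018])] (array([0.55016385, 0.31672817, 0.01268175]), np.float64(0.001012542913541406))
```

View pics/crop1.png

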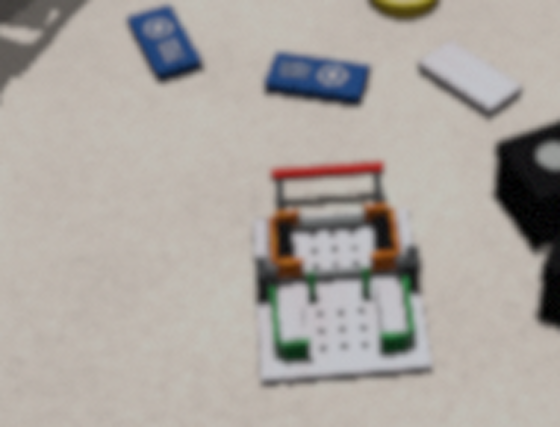

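Case C (side pixel 248,171, at about (0.55, 0.31)) has the smallest y, and the crop shows it marked face up, so it's the one. The crop also shows the fixture with its handle towards +y and its nest towards the camera. Next I'll move to look down on the case and fixture with the wrist camera.

Request:
arm_command:
  delta_rot:
    - [0,0,-7]
    - [0,0,-14]
    - [0,0,-20.6]
    - [0,0,-20.6]
    - [0,0,-20.6]
    - [0,0,-20.6]
    - [0,0,-20.6]
    - [0,0,-20.6]
    - [0,0,-20.6]
    - [0,0,-20.6]
    - [0,0,-20.6]
    - [0,0,-20.6]
  delta_pos:
    - [-0.036,-0.019,-0.02]
    - [-0.072,-0.038,-0.04]
    - [-0.108,-0.057,-0.048]
    - [-0.144,-0.076,-0.048]
    - [-0.18,-0.095,-0.048]
    - [-0.216,-0.114,-0.048]
    - [-0.252,-0.133,-0.048]
    - [-0.288,-0.152,-0.048]
    - [-0.324,-0.171,-0.048]
    - [-0.36,-0.19,-0.048]
    - [-0.396,-0.209,-0.048]
    - [-0.432,-0.228,-0.048]
  gripper: [-1,-1,-1,-1,-1,-1,-1,-1,-1,-1,-1,-1]

```text
time: 1.15
position: [0.5448, 0.2181, 0.2703]
tool_rot: [-0.0, 1.0, -0.0, -0.0]
ft_force: [0.1, 0.8, -0.7]
grip_width: 0.0869
grip_force: 0.0
```

Request:
arm_command:
  delta_rot:
    - [0,0,0]
    - [0,0,0]
    - [0,0,0]
    - [0,0,0]
  delta_pos:
    - [-0.04,0,0]
    - [-0.07,-0.01,0]
    - [-0.07,-0.01,0]
    - [-0.07,-0.01,0]
  gripper: [-1,-1,-1,-1]

```text
time: 1.48
position: [0.6149, 0.2089, 0.2694]
tool_rot: [0.001, 1.0, -0.0, -0.001]
ft_force: [-0.9, 0.5, 0.8]
grip_width: 0.0866
grip_force: 0.0
```

```bash
python3 - <<'E'
from h import *
p,K,T=cam('wrist'); np.savez('wrist1.npz',p=p,K=K,T=T);cv2.imwrite('pics/wrist1.png',p)
o=status.get_obs();print(o['position'],R.from_quat(o['tool_rot']).as_matrix().round(3),o['time'])
E
```

```text
[0.61342388 0.20964697 0.26957515] [[-1.     0.    -0.002]
 [ 0.     1.    -0.   ]
 [ 0.002 -0.    -1.   ]] 1.5333
```

View pics/wrist1.png

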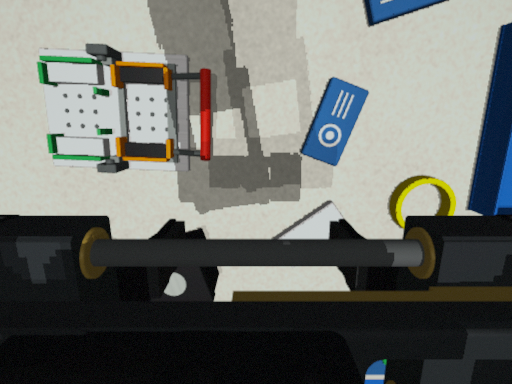

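The wrist view shows the blue case centred near (335,121), tilted about 20°, with its ring end down (+x). The fixture is at (45–210, 45–170), with the red bar at column 205, the orange pocket at (115–175, 62–160) and the green nest at (40–115, 55–160). Now I'll measure.

```bash
cat > m2.py <<'E'
from h import *
import sys
z=np.load(sys.argv[1]); p,K,T=z['p'],z['K'],z['T']
H,S,V=cv2.split(cv2.cvtColor(p,cv2.COLOR_BGR2HSV))
M={'blue':((H>100)&(H<125)&(S>110)&(V>40)),'red':(((H<6)|(H>174))&(S>150)&(V>70)),'green':((H>50)&(H<85)&(S>110)&(V>50)),'orange':((H>=6)&(H<20)&(S>150)&(V>80))}
zz={'blue':.018,'red':.0415,'green':.04,'orange':.04}
for c,m in M.items():
    m=m.astype(np.uint8); m[212:]=0
    if c=='blue': m=cv2.morphologyEx(m,cv2.MORPH_CLOSE,np.ones((9,9)))
    for ct in cv2.findContours(m,cv2.RETR_EXTERNAL,cv2.CHAIN_APPROX_NONE)[0]:
        if cv2.contourArea(ct)<40: continue
        r=cv2.minAreaRect(ct); b=cv2.boxPoints(r)
        P=np.array([plane(K,T,u,v,zz[c])[:2] for u,v in b]); 
        e1,e2=P[1]-P[0],P[2]-P[1]; L=e1 if np.linalg.norm(e1)>np.linalg.norm(e2) else e2
        if L[0]<0:L=-L
        print(c,'px',np.round(r[0],1),'xy',P.mean(0).round(4),'size',np.round([np.linalg.norm(e1),np.linalg.norm(e2)],4),'ang',np.degrees(np.arctan2(L[1],L[0])).round(1), P.round(3).tolist() if c!='blue' else '')
E
python3 m2.py wrist1.npz
python3 - <<'E'
from h import *
L=lambda f:(lambda z:(z['K'],z['T']))(np.load(f))
w,s,c=L('wrist1.npz'),L('side0.npz'),L('scene0.npz')
for nm,a,b,d in [('case',(335.3,121),(247.2,172.2),(324.7,191.3)),('bar',(205.5,114),(250.7,202.6),(272.9,192.4))]:
    print(nm,tri(ray(*w,*a),ray(*s,*b)),tri(ray(*w,*a),ray(*c,*d)))
for nm,a,b in [('red',(107.9,184.8),(233.3,335.7)),('green',(92.8,226.1),(316.2,339.4))]: print(nm,tri(ray(*c,*a),ray(*s,*b)))
E
```

```text
blue px [334.2 121.7] xy [0.5496 0.3172] size [0.1096 0.0555] ang -20.3 
blue px [489.5 117. ] xy [0.5517 0.5361] size [0.0558 0.2608] ang 12.1 
blue px [404.5  12. ] xy [0.4114 0.3993] size [0.1007 0.0278] ang 89.9 
red px [205. 114.] xy [0.5401 0.1409] size [0.0127 0.1142] ang -2.4 [[0.483, 0.137], [0.483, 0.15], [0.597, 0.145], [0.597, 0.131]]
green px [ 81.  157.2] xy [ 0.5946 -0.0317] size [0.006  0.0762] ang 87.9 [[0.596, -0.07], [0.59, -0.069], [0.593, 0.007], [0.599, 0.006]]
green px [ 51.7 143.4] xy [ 0.576  -0.0685] size [0.0107 0.0237] ang -2.6 [[0.565, -0.073], [0.564, -0.063], [0.587, -0.064], [0.588, -0.074]]
green px [43.7 75.6] xy [ 0.4905 -0.0637] size [0.0175 0.0327] ang 26.6 [[0.48, -0.079], [0.472, -0.063], [0.501, -0.049], [0.509, -0.064]]
green px [68.5 59.4] xy [ 0.4712 -0.0288] size [0.0062 0.0717] ang 87.4 [[0.473, -0.065], [0.467, -0.064], [0.47, 0.008], [0.476, 0.007]]
orange px [122.4 149.1] xy [0.5838 0.0264] size [0.0191 0.0307] ang 10.9 [[0.571, 0.014], [0.566, 0.033], [0.596, 0.039], [0.602, 0.02]]
orange px [164.6  75.2] xy [0.4901 0.0912] size [0.0155 0.0321] ang 28.3 [[0.479, 0.077], [0.472, 0.091], [0.501, 0.106], [0.508, 0.092]]
orange px [131.5  73.5] xy [0.4881 0.049 ] size [0.0494 0.0299] ang 89.9 [[0.473, 0.026], [0.473, 0.075], [0.503, 0.073], [0.503, 0.022]]
case (array([0.54743609, 0.32358733, 0.00079564]), np.float64(0.0012522221968801202)) (array([0.54635598, 0.31996001, 0.00905889]), np.float64(0.0031177299597153958))
bar (array([0.53845709, 0.14167059, 0.04216076]), np.float64(0.0009536131850200183)) (array([0.53794342, 0.14158684, 0.04166326]), np.float64(0.00010528896745034649))
red (array([ 0.44578064, -0.3268734 ,  0.11928622]), np.float64(0.0007536868866260701))
green (array([ 0.62315405, -0.360246  ,  0.11803447]), np.float64(0.0007518510856795964))
```

Request:
arm_command:
  delta_rot:
    - [0,0,7]
    - [0,0,14]
    - [0,0,20.3]
    - [0,0,20.3]
    - [0,0,20.3]
    - [0,0,20.3]
    - [0,0,20.3]
    - [0,0,20.3]
    - [0,0,20.3]
    - [0,0,20.3]
    - [0,0,20.3]
    - [0,0,20.3]
  delta_pos:
    - [0.016,0.027,0.02]
    - [0.032,0.054,0.04]
    - [0.048,0.08,0.06]
    - [0.0644,0.107,0.08]
    - [0.0644,0.107,0.115]
    - [0.0644,0.107,0.15]
    - [0.0644,0.107,0.18]
    - [0.0644,0.107,0.21]
    - [0.0644,0.107,0.23]
    - [0.0644,0.107,0.25]
    - [0.0644,0.107,0.2635]
    - [0.0644,0.107,0.2635]
  gripper: [-1,-1,-1,-1,-1,-1,-1,-1,-1,-1,-1,-1]

```text
time: 2.53
position: [0.5459, 0.3167, 0.0044]
tool_rot: [0.175, 0.985, -0.002, -0.003]
ft_force: [-0.2, 0.2, 0.1]
grip_width: 0.087
grip_force: 0.0
```

Request:
arm_command:
  delta_rot:
    - [0,0,0]
    - [0,0,0]
    - [0,0,0]
    - [0,0,0]
    - [0,0,0]
    - [0,0,0]
    - [0,0,0]
    - [0,0,0]
  delta_pos:
    - [0,0,0]
    - [0,0,0]
    - [0,0,0]
    - [0,0,0]
    - [0,0,0]
    - [0,0,0]
    - [0,0,0]
    - [0,0,0]
  gripper: [0.5,0.5,0.5,0.5,0.5,0.5,0.5,0.5]
  grip_force: 20

```text
time: 3.2
position: [0.5499, 0.3172, 0.0079]
tool_rot: [0.176, 0.984, 0.0, 0.001]
ft_force: [-1.0, -0.0, 5.0]
grip_width: 0.0556
grip_force: 20.0
```

Request:
arm_command:
  delta_rot:
    - [0,0,0]
    - [0,0,0]
    - [0,0,0]
    - [0,0,-5]
    - [0,0,-10]
    - [0,0,-14]
    - [0,0,-17.8]
    - [0,0,-17.8]
    - [0,0,-17.8]
    - [0,0,-17.8]
    - [0,0,-17.8]
    - [0,0,-17.8]
  delta_pos:
    - [0,0,-0.02]
    - [0,0,-0.05]
    - [0,0,-0.09]
    - [-0.008,-0.025,-0.12]
    - [-0.016,-0.05,-0.13]
    - [-0.026,-0.085,-0.13]
    - [-0.037,-0.12,-0.13]
    - [-0.048,-0.155,-0.13]
    - [-0.059,-0.19,-0.13]
    - [-0.068,-0.22,-0.13]
    - [-0.074,-0.24,-0.13]
    - [-0.0771,-0.248,-0.13]
  gripper: [0.5,0.5,0.5,0.5,0.5,0.5,0.5,0.5,0.5,0.5,0.5,0.5]

```text
time: 4.2
position: [0.5348, 0.0546, 0.1364]
tool_rot: [0.023, 1.0, -0.0, -0.001]
ft_force: [-0.9, 0.8, -2.4]
grip_width: 0.0561
grip_force: 20.0
```

Request:
arm_command:
  delta_rot:
    - [0,0,0]
    - [0,0,0]
    - [0,0,0]
  delta_pos:
    - [0,0,0]
    - [0,0,0]
    - [0,0,0]
  gripper: [0.5,0.5,0.5]

```text
time: 4.45
position: [0.5356, 0.0588, 0.1368]
tool_rot: [0.021, 1.0, 0.0, -0.0]
ft_force: [0.1, -0.5, -3.1]
grip_width: 0.0558
grip_force: 20.0
```

```bash
python3 - <<'E'
from h import *
p,K,T=cam('wrist'); np.savez('wrist2.npz',p=p,K=K,T=T);cv2.imwrite('pics/wrist2.png',p)
o=status.get_obs();print(o['position'],R.from_quat(o['tool_rot']).as_matrix().round(3),o['time'])
E
python3 m2.py wrist2.npz
```

```text
[0.53565926 0.05903752 0.13682794] [[-0.999  0.041 -0.   ]
 [ 0.041  0.999  0.   ]
 [ 0.     0.    -1.   ]] 4.5
blue px [257.  174.5] xy [0.5214 0.0599] size [0.0985 0.0738] ang 87.6 
red px [347.2 172.5] xy [0.519  0.1423] size [0.0719 0.0134] ang -2.3 [[0.554, 0.134], [0.482, 0.137], [0.484, 0.15], [0.556, 0.148]]
green px [194.  167.2] xy [0.5072 0.0029] size [0.0119 0.0107] ang -84.3 [[0.502, -0.003], [0.501, 0.009], [0.512, 0.009], [0.513, -0.003]]
green px [117.7 145.7] xy [ 0.4852 -0.0636] size [0.015  0.0245] ang 5.6 [[0.474, -0.072], [0.471, -0.057], [0.496, -0.055], [0.499, -0.07]]
green px [152.5 127.5] xy [ 0.4705 -0.0303] size [0.0696 0.0043] ang 87.6 [[0.467, -0.065], [0.47, 0.005], [0.474, 0.004], [0.471, -0.065]]
orange px [251.3 129.8] xy [0.4762 0.0566] size [0.0647 0.0084] ang -88.3 [[0.473, 0.024], [0.471, 0.089], [0.479, 0.089], [0.481, 0.024]]
```

View pics/wrist2.png

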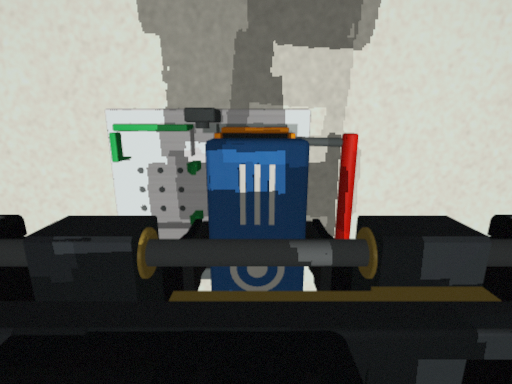

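Held case: the bars end is at rows 138–146, columns 207–307. The orange end wall is visible just above it at rows 127–136, and the bar is at columns 337–355. Now I'll compute the relative offsets.

```bash
python3 - <<'E'
from h import *
z=np.load('wrist2.npz'); p,K,T=z['p'],z['K'],z['T']
for c in (230,256,282): print(c,[(r,p[r,c].tolist()) for r in range(122,154,1)])
hsv=cv2.cvtColor(p,cv2.COLOR_BGR2HSV)
print([(c,p[180,c].tolist()) for c in list(range(203,212))+list(range(301,311))])
for r in (127,128,129,136,138,145,146,147): print(r,'z.04',plane(K,T,256,r,.04)[:2].round(4),'z.129',plane(K,T,256,r,.129)[:2].round(4),'z.147',plane(K,T,256,r,.147)[:2].round(4))
for c in (207,307): print(plane(K,T,c,180,.147).round(4))
E
```

```text
230 [(122, [107, 109, 109]), (123, [91, 93, 94]), (124, [69, 72, 67]), (125, [63, 66, 61]), (126, [52, 59, 67]), (127, [24, 58, 99]), (128, [5, 65, 119]), (129, [3, 65, 119]), (130, [1, 63, 116]), (131, [0, 61, 114]), (132, [9, 48, 92]), (133, [15, 26, 42]), (134, [22, 23, 22]), (135, [15, 14, 15]), (136, [20, 20, 15]), (137, [28, 23, 19]), (138, [49, 32, 20]), (139, [57, 33, 11]), (140, [73, 43, 20]), (141, [85, 50, 21]), (142, [91, 55, 25]), (143, [94, 56, 22]), (144, [97, 59, 25]), (145, [100, 59, 23]), (146, [100, 59, 24]), (147, [101, 60, 27]), (148, [100, 61, 26]), (149, [145, 90, 37]), (150, [171, 109, 50]), (151, [171, 109, 48]), (152, [170, 108, 45]), (153, [170, 108, 47])]
256 [(122, [130, 132, 133]), (123, [103, 105, 103]), (124, [95, 98, 93]), (125, [93, 97, 90]), (126, [84, 88, 89]), (127, [51, 79, 118]), (128, [5, 83, 150]), (129, [14, 93, 161]), (130, [12, 78, 142]), (131, [0, 59, 115]), (132, [5, 52, 98]), (133, [13, 31, 55]), (134, [20, 19, 18]), (135, [21, 18, 18]), (136, [19, 19, 17]), (137, [25, 23, 18]), (138, [47, 30, 18]), (139, [62, 38, 21]), (140, [72, 42, 14
[... 1295 characters left out ...]
[66, 39, 16]), (307, [64, 47, 31]), (308, [90, 97, 96]), (309, [99, 108, 109]), (310, [99, 106, 108])]
127 z.04 [0.4739 0.061 ] z.129 [0.4728 0.0612] z.147 [0.4726 0.0613]
128 z.04 [0.4748 0.0609] z.129 [0.4734 0.0612] z.147 [0.4731 0.0613]
129 z.04 [0.4756 0.0609] z.129 [0.474  0.0612] z.147 [0.4736 0.0613]
136 z.04 [0.4817 0.0606] z.129 [0.4779 0.061 ] z.147 [0.4772 0.0611]
138 z.04 [0.4834 0.0606] z.129 [0.4791 0.061 ] z.147 [0.4782 0.0611]
145 z.04 [0.4896 0.0603] z.129 [0.4831 0.0608] z.147 [0.4818 0.0609]
146 z.04 [0.4905 0.0603] z.129 [0.4837 0.0608] z.147 [0.4823 0.0609]
147 z.04 [0.4914 0.0602] z.129 [0.4843 0.0608] z.147 [0.4828 0.0609]
[0.4994 0.0336 0.147 ]
[0.5017 0.0877 0.147 ]
```

```bash
python3 - <<'E'
from h import *
for f in ('wrist1.npz','wrist2.npz'):
    z=np.load(f); p,K,T=z['p'],z['K'],z['T']
    H,S,V=cv2.split(cv2.cvtColor(p,cv2.COLOR_BGR2HSV)); m=(H>=4)&(H<22)&(S>130)&(V>60); m[212:]=0
    vs,us=np.nonzero(m)
    a=np.radians(-2.45); c=np.array([.5357,.0576])
    P=np.array([plane(K,T,u,v,.04)[:2] for u,v in zip(us,vs)])-c
    F=P@np.array([[np.cos(a),-np.sin(a)],[np.sin(a),np.cos(a)]])
    k=(abs(F)<.09).all(1); F=F[k]
    g=np.zeros((50,60),int)
    for x,y in F: 
        i,j=int((y+.045)/.002),int((x+.075)/.0025)
        if 0<=i<50 and 0<=j<60: g[i,j]+=1
    print(f)
    for i in range(46): print('%4d '%(i*2-45),''.join('#' if n>0 else '.' for n in g[i]))
E
```

```text
wrist1.npz
 -45  ............................................................
 -43  ............................................................
 -41  ............................................................
 -39  .......##...###..............................####...##......
 -37  ......############.........................###########......
 -35  ......###########..........................###########......
 -33  ......############.........................###########......
 -31  .....#############.........................#############....
 -29  ....##############.........................#############....
 -27  .....#############.........................#######...###....
 -25  .....###.......###.........................###.......###....
 -23  .....###.......###...................................##.....
 -21  .....###.............................................##.....
 -19  .....###.............................................##.....
 -17  .....###.............................................##.....
 -15  .....###.............................................##.....
 -13  .....###...
[... 4385 characters left out ...]
..............................
  27  .....###....................................................
  29  .....####...................................................
  31  .......###..................................................
  33  .......###..................................................
  35  ........#...................................................
  37  ............................................................
  39  ............................................................
  41  ............................................................
  43  ............................................................
  45  ............................................................
```

Request:
arm_command:
  delta_rot:
    - [0,0,0]
    - [0,0,0]
    - [0,0,0]
    - [0,0,0]
    - [0,0,0]
    - [0,0,0]
    - [0,0,0]
    - [0,0,0]
    - [0,0,0]
    - [0,0,0]
    - [0,0,0]
    - [0,0,0]
  delta_pos:
    - [-0.0011,-0.0018,0.01]
    - [-0.0011,-0.0018,0.025]
    - [-0.0011,-0.0018,0.042]
    - [-0.0011,-0.0018,0.058]
    - [-0.0011,-0.0018,0.07]
    - [-0.0011,-0.0018,0.074]
    - [-0.0011,-0.0018,0.078]
    - [-0.0011,-0.0018,0.083]
    - [-0.0011,-0.0018,0.088]
    - [-0.0011,-0.0018,0.092]
    - [-0.0011,-0.0018,0.096]
    - [-0.0011,-0.0018,0.096]
  gripper: [0.5,0.5,0.5,0.5,0.5,0.5,0.5,0.5,0.5,0.5,0.5,0.5]

```text
time: 5.5
position: [0.5366, 0.0558, 0.0406]
tool_rot: [0.021, 1.0, 0.0, -0.0]
ft_force: [0.2, 0.2, -3.0]
grip_width: 0.056
grip_force: 20.0
```

```bash
python3 - <<'E'
from h import *
o=status.get_obs();print(o['position'],o['ft_force'],o['grip_width'],o['moment'])
a=[]
for n,(y,x) in {'side':(185,210),'scene':(170,190)}.items():
    p,K,T=cam(n); a.append(cv2.resize(p[y:y+100,x:x+110],(440,400),interpolation=cv2.INTER_CUBIC)[:, :400])
p,K,T=cam('wrist'); np.savez('wrist3.npz',p=p,K=K,T=T)
cv2.imwrite('pics/pl.png',np.hstack([cv2.resize(p[60:300,130:400],(400,400)),a[1]]))
E
```

```text
[0.53659489 0.05581029 0.04056216] [ 0.15621889  0.15203939 -3.01287772] 0.055994488242873425 [ 0.01536614  0.03923408 -0.0192765 ]
```

View pics/pl.png

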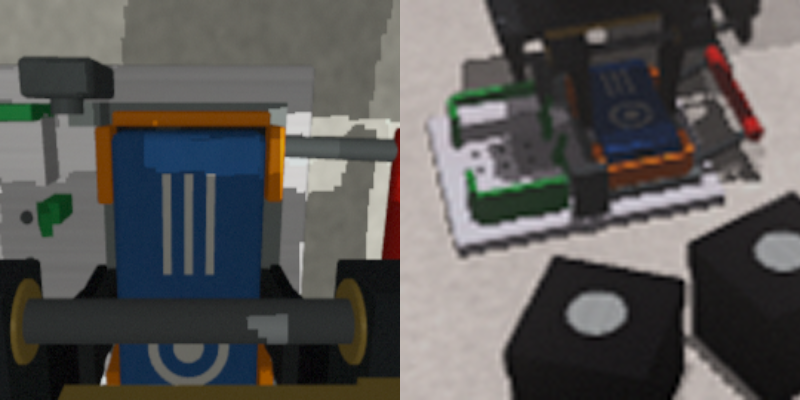

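The case is inside the orange walls on all visible sides with no side force. I'll lower the last 2 mm, open a little and rise.

Request:
arm_command:
  delta_rot:
    - [0,0,0]
    - [0,0,0]
    - [0,0,0]
    - [0,0,0]
    - [0,0,0]
    - [0,0,0]
    - [0,0,0]
    - [0,0,0]
    - [0,0,0]
    - [0,0,0]
    - [0,0,0]
    - [0,0,0]
  delta_pos:
    - [0,0.001,0.001]
    - [0,0.001,0.0022]
    - [0,0.001,0.0022]
    - [0,0.001,0.0022]
    - [0,0.001,0.0022]
    - [0,0.001,0.0022]
    - [0,0.001,-0.01]
    - [0,0.001,-0.03]
    - [0,0.001,-0.06]
    - [0,0.001,-0.09]
    - [0,0.001,-0.12]
    - [0,0.001,-0.15]
  gripper: [0.5,0.5,-0.5,-0.5,-0.5,-0.5,-0.5,-0.5,-0.5,-0.5,-0.5,-0.5]

```text
time: 6.65
position: [0.5366, 0.0568, 0.1926]
tool_rot: [0.021, 1.0, 0.0, -0.0]
ft_force: [0.9, -0.3, -1.4]
grip_width: 0.065
grip_force: 0.0
```

```bash
python3 - <<'E'
from h import *
p,K,T=cam('wrist'); np.savez('wrist3.npz',p=p,K=K,T=T); cv2.imwrite('pics/w3.png',p[20:320,80:460])
o=status.get_obs();print(o['position'],R.from_quat(o['tool_rot']).as_matrix().round(3),o['time'],o['grip_width'],o['ft_force'])
E
python3 m2.py wrist3.npz
```

```text
[0.54048186 0.05663189 0.19845019] [[-0.999  0.043  0.011]
 [ 0.043  0.999 -0.001]
 [-0.011 -0.001 -1.   ]] 6.7 0.06521726012416887 [1.32899585 0.17522698 3.77573079]
blue px [257. 171.] xy [0.5286 0.0576] size [0.0964 0.0599] ang -3.7 
red px [332.9 171. ] xy [0.5283 0.1417] size [0.0902 0.0131] ang -2.4 [[0.573, 0.133], [0.482, 0.137], [0.484, 0.15], [0.574, 0.147]]
green px [207.5 203.5] xy [ 5.585e-01 -5.000e-04] size [0.0102 0.0155] ang -4.6 [[0.551, -0.005], [0.551, 0.005], [0.566, 0.004], [0.566, -0.006]]
green px [205.5 159. ] xy [0.5076 0.0017] size [0.0099 0.0088] ang 87.5 [[0.503, -0.003], [0.503, 0.007], [0.512, 0.006], [0.512, -0.004]]
green px [143.6 141.7] xy [ 0.486  -0.0639] size [0.012  0.0239] ang -2.2 [[0.474, -0.069], [0.474, -0.057], [0.498, -0.058], [0.498, -0.071]]
green px [172.  125.3] xy [ 0.4701 -0.0311] size [0.0685 0.0046] ang 88.6 [[0.467, -0.065], [0.469, 0.003], [0.473, 0.003], [0.472, -0.066]]
orange px [286.5 147. ] xy [0.4983 0.091 ] size [0.0129 0.0054] ang -1.1 [[0.505, 0.088], [0.492, 0.088], [0.492, 0.094], [0.505, 0.094]]
orange px [251.5 130.9] xy [0.4797 0.0534] size [0.0707 0.0262] ang -71.1 [[0.479, 0.015], [0.456, 0.082], [0.48, 0.092], [0.504, 0.024]]
```

View pics/w3.png

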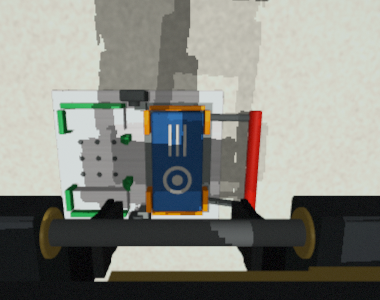

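The case lies flat in the pocket, marked face up. Next is the handle.

Request:
arm_command:
  delta_rot:
    - [0,0,0]
    - [0,0,0]
    - [0,0,0]
    - [0,0,0]
    - [0,0,0]
    - [0,0,0]
    - [0,0,0]
    - [0,0,0]
  delta_pos:
    - [0,0.03,0]
    - [0,0.06,0.02]
    - [0,0.0845,0.05]
    - [0,0.0845,0.08]
    - [0,0.0845,0.1]
    - [0,0.0845,0.1]
    - [0,0.0845,0.1]
    - [0,0.0845,0.1]
  gripper: [0.08,0.08,0.08,0.08,0.08,0.08,0.08,0.08]

```text
time: 7.37
position: [0.5415, 0.1411, 0.092]
tool_rot: [0.022, 1.0, 0.0, 0.001]
ft_force: [-0.0, -0.7, 0.9]
grip_width: 0.0405
grip_force: 0.0
```

Request:
arm_command:
  delta_rot:
    - [0,0,0]
    - [0,0,0]
    - [0,0,0]
    - [0,0,0]
    - [0,0,0]
    - [0,0,0]
    - [0,0,0]
    - [0,0,0]
    - [0,0,0]
    - [0,0,0]
    - [0,0,0]
    - [0,0,0]
  delta_pos:
    - [0,0,0.02]
    - [0,0,0.04]
    - [0,0,0.06]
    - [0,0,0.0695]
    - [0,0,0.0695]
    - [0,0,0.0695]
    - [0,0,0.0695]
    - [0,0,0.0695]
    - [0,0,0.0695]
    - [0,0,0.0695]
    - [0,0,0.0695]
    - [0,0,0.0695]
  gripper: [0.08,0.08,0.08,0.08,0.08,0.9,0.9,0.9,0.9,0.9,0.9,0.9]
  grip_force: 8

```text
time: 8.37
position: [0.5411, 0.1407, 0.0223]
tool_rot: [0.021, 1.0, -0.0, 0.001]
ft_force: [-0.3, -3.9, 5.8]
grip_width: 0.0135
grip_force: 8.0
```

```bash
python3 - <<'E'
import numpy as np
# arc offsets in tool axes (y toward +fixture y, z down), r=.13
for a in (0,5,12,20,28,36,44,52,60,68,74,80,85,90,95,100,105,110,115,120,126,132,138,144,150,156,162,168,174,180):
    t=np.radians(a); print(a, round(.13*(np.cos(t)-1),4), round(-.13*np.sin(t),4))
from h import *
o=status.get_obs();print(o['position'],o['q'],o['grip_width'],o['ft_force'])
E
```

```text
0 0.0 -0.0
5 -0.0005 -0.0113
12 -0.0028 -0.027
20 -0.0078 -0.0445
28 -0.0152 -0.061
36 -0.0248 -0.0764
44 -0.0365 -0.0903
52 -0.05 -0.1024
60 -0.065 -0.1126
68 -0.0813 -0.1205
74 -0.0942 -0.125
80 -0.1074 -0.128
85 -0.1187 -0.1295
90 -0.13 -0.13
95 -0.1413 -0.1295
100 -0.1526 -0.128
105 -0.1636 -0.1256
110 -0.1745 -0.1222
115 -0.1849 -0.1178
120 -0.195 -0.1126
126 -0.2064 -0.1052
132 -0.217 -0.0966
138 -0.2266 -0.087
144 -0.2352 -0.0764
150 -0.2426 -0.065
156 -0.2488 -0.0529
162 -0.2536 -0.0402
168 -0.2572 -0.027
174 -0.2593 -0.0136
180 -0.26 -0.0
[0.54106732 0.14068593 0.02231786] [ 5.49608657e-02  7.42968204e-01  1.73905546e+00 -1.33260406e-03
  6.58410391e-01 -1.47231683e+00] 0.013504866688831767 [-0.32472469 -3.94118402  5.76585802]
```

Request:
arm_command:
  delta_rot:
    - [0,0,0]
    - [0,0,0]
    - [0,0,0]
    - [0,0,0]
    - [0,0,0]
    - [0,0,0]
    - [0,0,0]
    - [0,0,0]
    - [0,0,0]
    - [0,0,0]
    - [0,0,0]
    - [0,0,0]
  delta_pos:
    - [0,-0.0005,-0.0113]
    - [0,-0.002,-0.0226]
    - [0,-0.0044,-0.0336]
    - [0,-0.0078,-0.0445]
    - [0,-0.0122,-0.0549]
    - [0,-0.0174,-0.065]
    - [0,-0.0235,-0.0746]
    - [0,-0.0304,-0.0836]
    - [0,-0.0381,-0.0919]
    - [0,-0.0464,-0.0996]
    - [0,-0.0554,-0.1065]
    - [0,-0.065,-0.1126]
  gripper: [0.9,0.9,0.9,0.9,0.9,0.9,0.9,0.9,0.9,0.9,0.9,0.9]

```text
time: 9.37
position: [0.5382, 0.0799, 0.1378]
tool_rot: [0.023, 1.0, 0.004, 0.002]
ft_force: [-0.4, 10.4, 10.0]
grip_width: 0.0136
grip_force: 8.0
```

Request:
arm_command:
  delta_rot:
    - [0,0,0]
    - [0,0,0]
    - [0,0,0]
    - [0,0,0]
    - [0,0,0]
    - [0,0,0]
    - [0,0,0]
    - [0,0,0]
    - [0,0,0]
    - [0,0,0]
    - [0,0,0]
    - [0,0,0]
  delta_pos:
    - [0,-0.0075,-0.0047]
    - [0,-0.0153,-0.0089]
    - [0,-0.0238,-0.012]
    - [0,-0.0326,-0.0145]
    - [0,-0.0414,-0.0164]
    - [0,-0.0504,-0.0177]
    - [0,-0.0595,-0.0183]
    - [0,-0.0663,-0.0184]
    - [0,-0.0731,-0.0181]
    - [0,-0.0798,-0.0174]
    - [0,-0.0866,-0.0164]
    - [0,-0.0932,-0.0151]
  gripper: [0.9,0.9,0.9,0.9,0.9,0.9,0.9,0.9,0.9,0.9,0.9,0.9]

```text
time: 10.37
position: [0.5337, -0.0177, 0.1494]
tool_rot: [0.021, 1.0, -0.0, 0.0]
ft_force: [0.6, 0.3, 2.2]
grip_width: 0.0136
grip_force: 8.0
```

Request:
arm_command:
  delta_rot:
    - [0,0,0]
    - [0,0,0]
    - [0,0,0]
    - [0,0,0]
    - [0,0,0]
    - [0,0,0]
    - [0,0,0]
    - [0,0,0]
    - [0,0,0]
    - [0,0,0]
    - [0,0,0]
    - [0,0,0]
  delta_pos:
    - [0,-0.0088,0.0024]
    - [0,-0.0174,0.0053]
    - [0,-0.0257,0.0089]
    - [0,-0.0338,0.013]
    - [0,-0.0416,0.0177]
    - [0,-0.049,0.0229]
    - [0,-0.0561,0.0286]
    - [0,-0.0627,0.0348]
    - [0,-0.0689,0.0414]
    - [0,-0.0746,0.0485]
    - [0,-0.0798,0.0559]
    - [0,-0.0845,0.0637]
  gripper: [0.9,0.9,0.9,0.9,0.9,0.9,0.9,0.9,0.9,0.9,0.9,0.9]

```text
time: 11.37
position: [0.5295, -0.1015, 0.0846]
tool_rot: [0.021, 1.0, 0.0, -0.001]
ft_force: [-0.3, 1.2, -0.1]
grip_width: 0.0135
grip_force: 8.0
```

Request:
arm_command:
  delta_rot:
    - [0,0,0]
    - [0,0,0]
    - [0,0,0]
    - [0,0,0]
    - [0,0,0]
    - [0,0,0]
    - [0,0,0]
    - [0,0,0]
    - [0,0,0]
    - [0,0,0]
    - [0,0,0]
  delta_pos:
    - [0,-0.0031,0.006]
    - [0,-0.0068,0.0143]
    - [0,-0.0099,0.0228]
    - [0,-0.0124,0.0316]
    - [0,-0.0143,0.0404]
    - [0,-0.0152,0.045]
    - [0,-0.0156,0.0494]
    - [0,-0.016,0.0535]
    - [0,-0.0161,0.057]
    - [0,-0.0163,0.0605]
    - [0,-0.0163,0.0622]
  gripper: [0.9,0.9,0.9,0.9,0.9,0.9,0.9,0.9,0.9,0.9,0.9]

```text
time: 12.28
position: [0.5288, -0.1188, 0.0227]
tool_rot: [0.021, 1.0, -0.001, -0.001]
ft_force: [-5.6, -7.5, -1.1]
grip_width: 0.0125
grip_force: 8.0
```

Request:
arm_command:
  delta_rot:
    - [0,0,0]
    - [0,0,0]
    - [0,0,0]
    - [0,0,0]
    - [0,0,0]
    - [0,0,0]
    - [0,0,0]
    - [0,0,0]
    - [0,0,0]
    - [0,0,0]
    - [0,0,0]
    - [0,0,0]
  delta_pos:
    - [0,0,0]
    - [0,0,0]
    - [0,0,0]
    - [0,0,0]
    - [0,0,-0.015]
    - [0,0,-0.045]
    - [0,0,-0.08]
    - [0,0,-0.12]
    - [-0.03,-0.03,-0.16]
    - [-0.06,-0.06,-0.19]
    - [-0.07,-0.08,-0.2]
    - [-0.07,-0.08,-0.2]
  gripper: [0.08,0.08,0.08,0.08,0.08,0.08,0.08,0.08,0.08,0.08,0.08,0.08]

```text
time: 13.28
position: [0.6022, -0.2062, 0.2293]
tool_rot: [0.022, 1.0, -0.004, 0.007]
ft_force: [0.5, -0.4, 0.8]
grip_width: 0.0398
grip_force: 0.0
```

Request:
arm_command:
  delta_rot:
    - [0,0,0]
    - [0,0,0]
    - [0,0,0]
  delta_pos:
    - [0,0,0]
    - [0,0,0]
    - [0,0,0]
  gripper: [0.9,0.9,0.9]

```text
time: 13.53
position: [0.594, -0.1985, 0.2217]
tool_rot: [0.021, 1.0, 0.001, -0.002]
ft_force: [0.4, -0.1, -0.4]
grip_width: 0.0269
grip_force: 0.0
```

```bash
python3 - <<'E'
from h import *
p,K,T=cam('wrist'); np.savez('wrist4.npz',p=p,K=K,T=T)
s,Ks,Ts=cam('side'); c,_,_=cam('scene'); np.savez('side4.npz',p=s,K=Ks,T=Ts)
cr=np.hstack([cv2.resize(s[195:295,205:305],(396,384),interpolation=cv2.INTER_CUBIC), cv2.resize(c[165:245,175:295],(396,264),interpolation=cv2.INTER_CUBIC)[:, :][:264].repeat(1,0) if False else cv2.copyMakeBorder(cv2.resize(c[165:245,175:295],(396,264)),0,120,0,0,cv2.BORDER_CONSTANT)])
cv2.imwrite('pics/fx4.png',cr); cv2.imwrite('pics/w4.png',p)
o=status.get_obs();print(o['position'],R.from_quat(o['tool_rot']).as_matrix().round(3),o['time'],o['grip_width'],o['ft_force'])
E
python3 m2.py wrist4.npz
```

```text
[ 0.59457186 -0.19875139  0.2219472 ] [[-0.999  0.042 -0.003]
 [ 0.042  0.999  0.002]
 [ 0.003  0.002 -1.   ]] 13.6833 0.015899993540024852 [ 0.81834256 -0.3424909  -0.46063695]
blue px [400.1 119.5] xy [ 0.5329 -0.0171] size [0.0919 0.0486] ang -2.3 
red px [322.6 118.4] xy [ 0.5288 -0.1188] size [0.1158 0.0126] ang -2.8 [[0.586, -0.128], [0.47, -0.123], [0.471, -0.11], [0.587, -0.114]]
red px [97. 31.] xy [ 0.4254 -0.3637] size [0.0654 0.0608] ang 87.6 [[0.394, -0.391], [0.397, -0.326], [0.457, -0.335], [0.454, -0.403]]
green px [ 95.  209.5] xy [ 0.6249 -0.4025] size [0.0351 0.004 ] ang 87.5 [[0.622, -0.42], [0.624, -0.385], [0.628, -0.385], [0.626, -0.42]]
green px [356.3 154.7] xy [ 0.5702 -0.0774] size [0.0163 0.0109] ang -4.2 [[0.577, -0.083], [0.561, -0.082], [0.563, -0.071], [0.579, -0.072]]
green px [422.  143.5] xy [5.602e-01 3.000e-04] size [0.0119 0.0059] ang 87.6 [[0.557, -0.006], [0.557, 0.006], [0.563, 0.007], [0.563, -0.005]]
green px [428.5  97.4] xy [0.5081 0.0026] size [0.0133 0.0067] ang -84.6 [[0.505, -0.005], [0.504, 0.008], [0.511, 0.01], [0.512, -0.003]]
green px [362.4  84.5] xy [ 0.4911 -0.0737] size [0.0188 0.0113] ang -1.6 [[0.5, -0.08], [0.481, -0.079], [0.482, -0.068], [0.501, -0.068]]
orange px [430.   87.1] xy [0.497  0.0032] size [0.0121 0.0077] ang -86.4 [[0.494, -0.004], [0.493, 0.008], [0.5, 0.01], [0.501, -0.002]]
```

View pics/fx4.png

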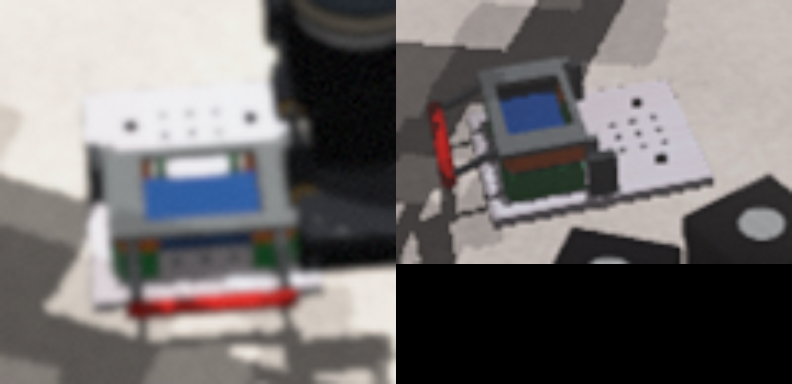

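View pics/w4.png

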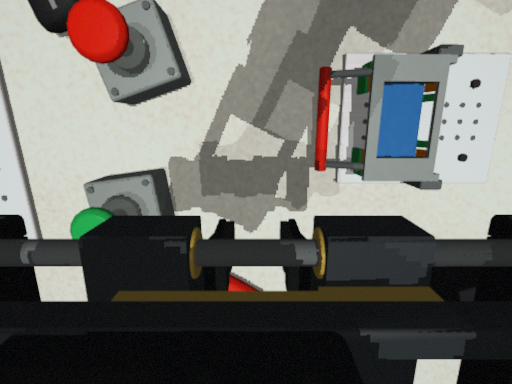

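The plate is over, and the plain blue face shows through the window: wrist (378–423, 83–157), side crop (145–260, 170–218). Next I'll check that the case is down flat by triangulating its hinge-side edge.

```bash
python3 - <<'E'
from h import *
w=np.load('wrist4.npz'); s=np.load('side4.npz')
def blue(p):
    H,S,V=cv2.split(cv2.cvtColor(p,cv2.COLOR_BGR2HSV)); return (H>100)&(H<125)&(S>110)&(V>40)
bw,bs=blue(w['p']),blue(s['p'])
for v in (95,110,119,130,145): c=np.nonzero(bw[v,350:460])[0]+350; print('w row',v,c.min(),c.max(),end='; ')
print()
for u in (245,250,256,262,268): r=np.nonzero(bs[195:295,u])[0]+195; print('s col',u,r.tolist())
print(s['p'][230:262,256].tolist())
print(w['p'][119,370:450].tolist())
K,T=s['K'],s['T']; Kw,Tw=w['K'],w['T']
a=np.radians(-2.5)
def sideplane(u,v,K,T,zs):  # fixture y (rel. hinge) along ray for heights
    out=[]
    for z in zs:
        P=plane(K,T,u,v,z)[:2]-np.array([.5333,.0113]); out.append((z,round((P@np.array([-np.sin(a),np.cos(a)]))*1e3,1)))
    return out
zs=(.03,.038,.048,.055,.065)
r=np.nonzero(bs[195:260,256])[0]+195
print('side top edge',sideplane(256,r.min()-.5,K,T,zs)); 
c=np.nonzero(bw[119,350:460])[0]+350
print('wrist right',sideplane(c.max()+.5,119,Kw,Tw,zs),'left',sideplane(c.min()-.5,119,Kw,Tw,zs))
for z,y in ((.048,-18),(.048,-74),(.03,-74),(.030,-78),(.04,-78),(.053,-16),(.053,-20),(.0415,0)):
    P=np.array([.5333,.0113])+np.array([-np.sin(a),np.cos(a)])*y/1e3; print(z,y,'side',np.round(proj(K,T,[*P,z]),1),'wrist',np.round(proj(Kw,Tw,[*P,z]),1))
E
```

```text
w row 95 383 422; w row 110 382 420; w row 119 381 419; w row 130 380 417; w row 145 378 416; 
s col 245 [241, 242, 243, 244, 245, 246, 247, 248, 249, 250, 251]
s col 250 [242, 243, 244, 245, 246, 247, 248, 249, 250, 258]
s col 256 [242, 243, 244, 245, 246, 247, 248, 249, 250, 257, 258]
s col 262 [241, 242, 243, 244, 245, 246, 247, 248, 249, 250, 257]
s col 268 [240, 241, 242, 243, 244, 245, 246, 247, 248, 249]
[[240, 237, 238], [234, 231, 231], [210, 206, 205], [165, 162, 160], [133, 132, 130], [153, 150, 150], [207, 201, 202], [233, 230, 231], [239, 235, 236], [234, 227, 228], [217, 192, 187], [184, 136, 118], [166, 101, 64], [164, 96, 51], [163, 95, 49], [163, 95, 50], [164, 95, 50], [163, 95, 49], [163, 95, 49], [163, 98, 55], [157, 104, 73], [153, 123, 108], [145, 136, 129], [137, 136, 132], [120, 117, 114], [91, 88, 86], [70, 58, 51], [61, 41, 31], [63, 43, 34], [70, 59, 57], [80, 75, 75], [79, 77, 79]]
[[152, 156, 150], [153, 156, 151], [151, 157, 150], [152, 156, 149], [151, 156, 148], [151, 155, 148], [150, 155, 148], [151, 155, 148], [150, 155, 146], [150, 154, 147], [160, 
[... 1276 characters left out ...]
loat64(-39.9))]
wrist right [(0.03, np.float64(-11.2)), (0.038, np.float64(-15.6)), (0.048, np.float64(-21.2)), (0.055, np.float64(-25.0)), (0.065, np.float64(-30.6))] left [(0.03, np.float64(-58.0)), (0.038, np.float64(-61.4)), (0.048, np.float64(-65.6)), (0.055, np.float64(-68.6)), (0.065, np.float64(-72.8))]
0.048 -18 side [254.7 239.3] wrist [422.2 119.6]
0.048 -74 side [256.5 255.4] wrist [373.1 119.5]
0.03 -74 side [256.6 259.4] wrist [367.1 119.8]
0.03 -78 side [256.7 260.6] wrist [363.8 119.8]
0.04 -78 side [256.6 258.3] wrist [366.9 119.7]
0.053 -16 side [254.7 237.6] wrist [426.5 119.6]
0.053 -20 side [254.8 238.8] wrist [422.9 119.6]
0.0415 0 side [254.3 235.9] wrist [434.5 119.7]
```

The wrist ray puts the case's hinge-side edge 21 mm from the hinge at z = 48 mm (nominal 18–22), so the case is flat and home in the nest. On to the green plunger.

Request:
arm_command:
  delta_rot:
    - [0,0,0]
    - [0,0,0]
    - [0,0,0]
    - [0,0,0]
    - [0,0,0]
    - [0,0,0]
    - [0,0,0]
    - [0,0,0]
    - [0,0,0]
  delta_pos:
    - [-0.016,-0.025,0]
    - [-0.032,-0.05,-0.01]
    - [-0.048,-0.075,-0.01]
    - [-0.064,-0.1,-0.01]
    - [-0.08,-0.125,-0.01]
    - [-0.0975,-0.152,-0.01]
    - [-0.0975,-0.152,-0.01]
    - [-0.0975,-0.152,-0.01]
    - [-0.0975,-0.152,-0.01]
  gripper: [1,1,1,1,1,1,1,1,1]

```text
time: 14.43
position: [0.686, -0.355, 0.232]
tool_rot: [0.021, 1.0, 0.001, -0.001]
ft_force: [-0.1, 0.1, -0.1]
grip_width: 0.0004
grip_force: 0.0
```

```bash
python3 - <<'E'
from h import *
p,K,T=cam('wrist'); np.savez('wrist5.npz',p=p,K=K,T=T)
sc=np.load('scene0.npz'); sd=np.load('side0.npz')
H,S,V=cv2.split(cv2.cvtColor(p,cv2.COLOR_BGR2HSV)); m=((H>50)&(H<85)&(S>110)&(V>50)).astype(np.uint8); m[212:]=0
k,l,st,ce=cv2.connectedComponentsWithStats(m); i=1+np.argmax(st[1:,4]); print(st[i],ce[i])
ct=max(cv2.findContours(m,0,1)[0],key=cv2.contourArea); e=cv2.fitEllipse(ct); print(e)
for z in (.115,.12,.125): print(plane(K,T,*e[0],z))
print(tri(ray(K,T,*e[0]),ray(sc['K'],sc['T'],92.8,226.1)),tri(ray(K,T,*e[0]),ray(sd['K'],sd['T'],316.2,339.4)))
o=status.get_obs();print(o['position'],R.from_quat(o['tool_rot']).as_matrix().round(3),o['time'],o['grip_width'],o['ft_force'])
E
```

```text
[ 224  102   52   53 2164] [249.66081331 128.33133087]
((249.6559295654297, 128.33326721191406), (50.913909912109375, 52.27254104614258), 172.8538818359375)
[ 0.62533856 -0.35878965  0.115     ]
[ 0.6252689  -0.35867436  0.12      ]
[ 0.62519923 -0.35855906  0.125     ]
(array([ 0.62534358, -0.35902165,  0.11995708]), np.float64(0.0007080521765445865)) (array([ 0.62473423, -0.35861622,  0.11369779]), np.float64(0.001309501155548546))
[ 0.68611912 -0.35468517  0.23257716] [[-0.999  0.042 -0.002]
 [ 0.042  0.999  0.002]
 [ 0.002  0.002 -1.   ]] 14.4833 0.0005138237595968643 [0.27323996 0.67539423 0.10961882]
```

Request:
arm_command:
  delta_rot:
    - [0,0,0]
    - [0,0,0]
    - [0,0,0]
    - [0,0,0]
    - [0,0,0]
    - [0,0,0]
    - [0,0,0]
    - [0,0,0]
    - [0,0,0]
    - [0,0,0]
    - [0,0,0]
    - [0,0,0]
  delta_pos:
    - [0.03,-0.003,0]
    - [0.0608,-0.0063,0.01]
    - [0.0608,-0.0063,0.04]
    - [0.0608,-0.0063,0.065]
    - [0.0608,-0.0063,0.085]
    - [0.0608,-0.0063,0.097]
    - [0.0608,-0.0063,0.104]
    - [0.0608,-0.0063,0.111]
    - [0.0608,-0.0063,0.117]
    - [0.0608,-0.0063,0.123]
    - [0.0608,-0.0063,0.127]
    - [0.0608,-0.0063,0.127]
  gripper: [1,1,1,1,1,1,1,1,1,1,1,1]

```text
time: 15.48
position: [0.6258, -0.3591, 0.108]
tool_rot: [0.021, 1.0, 0.001, -0.0]
ft_force: [-3.6, 3.4, 9.4]
grip_width: 0.0006
grip_force: 4.5
```

Request:
arm_command:
  delta_rot:
    - [0,0,0]
    - [0,0,0]
    - [0,0,0]
    - [0,0,0]
    - [0,0,0]
  delta_pos:
    - [0,0,0.003]
    - [0,0,0.006]
    - [0,0,0.009]
    - [0,0,0.01]
    - [0,0,0.01]
  gripper: [1,1,1,1,1]

```text
time: 15.9
position: [0.6259, -0.3592, 0.1004]
tool_rot: [0.021, 1.0, 0.0, 0.0]
ft_force: [-4.5, 5.9, 13.1]
grip_width: 0.0005
grip_force: 6.8
```

Request:
arm_command:
  delta_rot:
    - [0,0,0]
    - [0,0,0]
    - [0,0,0]
    - [0,0,0]
  delta_pos:
    - [0,0,0.001]
    - [0,0,0.002]
    - [0,0,0.002]
    - [0,0,0.002]
  gripper: [1,1,1,1]

```text
time: 16.23
position: [0.626, -0.3592, 0.1003]
tool_rot: [0.021, 1.0, 0.0, 0.0]
ft_force: [-6.7, 6.3, 21.1]
grip_width: 0.0005
grip_force: 10.2
```

At the stop: z no longer changes and the force has risen to 21 N. I'll hold there, then retreat.

Request:
arm_command:
  delta_rot:
    - [0,0,0]
    - [0,0,0]
    - [0,0,0]
    - [0,0,0]
    - [0,0,0]
    - [0,0,0]
    - [0,0,0]
    - [0,0,0]
    - [0,0,0]
    - [0,0,0]
    - [0,0,0]
    - [0,0,0]
  delta_pos:
    - [0,0,0]
    - [0,0,0]
    - [0,0,0]
    - [0,0,0]
    - [0,0,0]
    - [0,0,0]
    - [0,0,0]
    - [0,0,0]
    - [0,0,0]
    - [0,0,0]
    - [0,0,0]
    - [0,0,0]
  gripper: [1,1,1,1,1,1,1,1,1,1,1,1]

```text
time: 17.23
position: [0.626, -0.3592, 0.1003]
tool_rot: [0.021, 1.0, 0.0, 0.0]
ft_force: [-7.9, 6.9, 20.1]
grip_width: 0.0006
grip_force: 10.2
```

Request:
arm_command:
  delta_rot:
    - [0,0,0]
    - [0,0,0]
    - [0,0,0]
    - [0,0,0]
    - [0,0,0]
    - [0,0,0]
    - [0,0,0]
    - [0,0,0]
    - [0,0,0]
    - [0,0,0]
    - [0,0,0]
    - [0,0,0]
  delta_pos:
    - [0,0,0]
    - [0,0,0]
    - [0,0,0]
    - [0,0,0]
    - [0,0,-0.005]
    - [0,0,-0.015]
    - [0,0,-0.03]
    - [0,0,-0.05]
    - [0,0,-0.08]
    - [0,0,-0.11]
    - [0,0,-0.12]
    - [0,0,-0.12]
  gripper: [1,1,1,1,1,1,1,1,1,1,1,1]

```text
time: 18.23
position: [0.6283, -0.362, 0.2196]
tool_rot: [0.021, 1.0, -0.003, 0.004]
ft_force: [0.5, -0.8, -0.0]
grip_width: 0.0004
grip_force: 0.0
```

```bash
python3 - <<'E'
from h import *
p,K,T=cam('wrist'); s,_,_=cam('side'); c,_,_=cam('scene')
for n,q in (('side',s),('scene',c)):
    H,S,V=cv2.split(cv2.cvtColor(q,cv2.COLOR_BGR2HSV)); m=((H>50)&(H<85)&(S>110)&(V>50)).astype(np.uint8)
    k,l,st,ce=cv2.connectedComponentsWithStats(m); print(n,[(st[i,4],ce[i].round(1).tolist()) for i in range(1,k) if st[i,4]>100])
    b=((H>100)&(H<125)&(S>110)&(V>40)).astype(np.uint8); k,l,st,ce=cv2.connectedComponentsWithStats(b); print([(st[i,4],ce[i].round(1).tolist()) for i in range(1,k) if 30<st[i,4]<400])
o=status.get_obs();print(o['position'],o['time'],o['ft_force'])
E
```

```text
side [(np.int32(198), [315.4, 342.2])]
[(np.int32(129), [175.9, 133.8]), (np.int32(189), [195.5, 160.5]), (np.int32(270), [255.5, 245.6]), (np.int32(149), [392.5, 322.8])]
scene []
[(np.int32(127), [325.6, 160.9]), (np.int32(181), [215.6, 198.5]), (np.int32(178), [85.0, 266.9])]
[ 0.62505403 -0.35953555  0.21273966] 18.3833 [-0.03393669 -0.79090839 -0.44955532]
```

```bash
python3 -c "
from rig import robot; print(robot.hand_in())"
```

```text
the job is handed in; nothing more can be done
None
```

The job is done and handed in at about 18 s: the blue case was turned over and lies flat in the green nest under the plate, and the green plunger was held on its stop for over a second and released; the arm hid its head, so I didn't see it come back up.

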